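Load the safety lantern and hold its bayonet cap at the test position

ROBOT

A 6-joint arm with a two-finger parallel gripper is mounted at the origin on the work surface. World frame = base frame: x ahead of the robot, y to its left, z up, the work surface at z = 0. Lengths are in m, angles in rad, forces in N, time in s.
With the tool pointing down it reaches from about 0.425 to 0.95 m from the base axis. Payload 14.7 kg.
Tool frame: the origin (TCP) lies on the centre line of the jaws, within the pads' length; the fingertips stand 11 mm ahead of it and the grasp point (between the pads) lies 8 mm behind it; z points along the fingers, y is the line along which they close (so a half turn about z gives the same grasp; the last joint's range is limited). The gripper opens to 85 mm and grips with 20 to 120 N. Pads are 22 mm wide; open, the fingers measure 114 mm over their backs; the gripper's body (76 mm by 85 mm) begins 54 mm behind the grasp point. The pads swing forward as they close: fully open they stand 13 mm farther back than shut.
Start: joints at [-1.315, 0.48, 1.596, -0, 1.065, -0.047], TCP at [0.194, -0.62, 0.242] pointing down, gripper open.
Joint ranges: [-2.75, 2.75], [-0.82, 2.05], [0.23, 2.67], [-1.56, 4.7], [0.09, 2.69], [-2.92, 2.92]. Speed limits (rad/s): [1.89, 1.89, 2.39, 3.01, 3.01, 3.01].

INTERFACE

Orientations are given as a unit quaternion [x, y, z, w].
In Python, from station import observe, imaging, sign_off gives the robot as it stands.
- The arm moves only by the tool servo_tool, never from a script. Its argument "series" is a list of rows, each a list of 3 entries, a list of its own where there are three numbers: the opening, from -1 (shut) to 1 (fully open), then the shift along the tool's x, y, z normalised to -1 to 1, where 1 is 300 mm, then the turn, a rotation vector about the tool's x, y, z normalised to -1 to 1, where 1 is 180 degrees. In form: [[fingers, [x, y, z], [rx, ry, rz]], ...]. A call has 1 to 12 rows; each row is the pose to reach, as a shift and turn from the pose commanded when the call began, along the tool's axes at that moment, turning the shorter way round; what a row does not reach only later rows make up. A row lasts 1/10 s, in which the tool goes at most 50 mm and 8.59 degrees, less where a joint would pass 70% of its speed; a pose out of reach is approached as far as the arm can. A call with a number of a shift or a turn outside -1 to 1 is refused whole. A call with a gripper value outside its range is refused whole. The fingers move at their own pace and stop on an object; "squeeze" is the grip in N (left out, the last holds). Time passes only in rows, so rows that repeat a pose let the fingers close. It gives the time, the measured TCP pose, the force, the opening and the grip force at its end, in the units of the state.
- observe(): the state, without advancing time (a new reading comes with each control period).
- imaging.camera(name): name is "scene" or "top"; returns the picture (420x560x3 uint8, red, green, blue); there is no depth.
- imaging.camera_params(name): a dict with "intrinsics" (3x3 intrinsics, pixels), "k1" (the pictures are not rectified: a ray, as slopes to the right and down, at radius r is drawn at 1 + k1 r^2 times it, then the intrinsics apply), "R" (3x3) and "t" (3): a world point X has camera coordinates R X + t. Camera axes: x right, y down, z forward; pixel columns grow to the right and rows downward; lengths in m; the calibration is good to about 2 mm. A picture is of the moment at which its call begins. camera_params takes no time and is no camera call.
- sign_off(): hands the job in; it is judged then, once.
The state is a dict: "clock": time; "q": joint angles; "dq": joint speeds; "joint_torque": joint torques, N m; "tool_pos": TCP position; "orientation": TCP orientation; "ft_force": force on the tool from outside, world axes, zero at the start; "moment": the same for the moment, N m; "grip_width": finger opening in m; "grasp_force": force on a finger pad.
Only numpy, scipy, OpenCV 4.12 (cv2) and the standard library are available. Lean on these libraries where they do the work, as an engineer would, in place of code of your own. Each camera call takes 0.05 s, during which the arm holds its last target. There are 200 camera calls.

TASK

The stockroom's safety lantern is clamped in the vise with its battery neck open: drop the two small cells (not the one fat cell), one at a time and button end up as they stand, fully home into its two bores. Then set the bayonet cap down onto the neck, press it on against its contact spring and twist it clockwise half-way, to the half-way mark, where the contacts already meet, but do not let it go on to the quarter-turn where it clicks and locks. Finish there while still gripping the cap by its bar, so that I can check the lamp before it is locked, and leave everything else on the bench undisturbed.

Things in the scene. Friction and masses are not known exactly. Their poses are not given: they have to be found in the camera images.
- lantern: Grey lantern fixed upright in a blue drill-press vise: one fixed body. Origin: on the bench under the axis of the battery neck; z up. Housing 100 x 100 mm, its flat top (the shoulder) 102 mm above the bench; lens on the -y side (to 71 mm from the axis), carrying handle on +y (to 85 mm), vise jaws on +x and -x (65 mm high), vise screw to -x. Neck, bores and marks are listed below
- neck (a point): centre of the top face of the round neck, 68 mm across, 120 mm above the bench, 18 mm above the shoulder; axes as the lantern. Two bores lie side by side along x. Round the neck runs a bayonet flange, 77 mm across, 109.5 to 115 mm above the bench
- entry_gap (a point): outer upper edge of one 30-degree gap in the flange, on +x, where a lug of the cap goes down (the other gap is straight across on -x). Below the flange the lugs can turn only clockwise seen from above; the other way is stopped after about 6 degrees. A short white mark stands on the shoulder beside each gap
- bore_a (a point): centre of the mouth of the bore on the -x side, 17 mm from the neck's axis, in the neck's top face. Bore 27.7 mm across and 49 mm deep: a cell that is home has its base 49 mm below this point and its button 1 mm above the face
- bore_b (a point): the same for the bore on the +x side of the neck
- halfway_mark (a point): point on a long white mark (16 mm) on the shoulder just outside the cap's rim, 45 degrees clockwise (seen from above) from the entry gap on +x: half-way. Its twin lies straight across the neck. At the end the cap's two pointers point at these two marks. 102 mm above the bench, 50 mm from the axis
- lock_mark (a point): short white mark on the shoulder, 90 degrees clockwise from the entry gap on +x (twin straight across): the locked position. Sprung studs resist the lugs from about 60 degrees on and the lugs snap behind them at 88 to 90: the lock click, to be avoided. A hard stop follows. 102 mm above the bench
- cap: Black bayonet cap, 87 mm across, about 120 g, standing skirt down on the bench. Origin: centre of the skirt's lower edge; z up. Top face 26 mm above it. The same turned by 180 degrees, and goes on either way round. Home, the skirt's edge rests on the shoulder (origin 102 mm above the bench); turned under the flange it may ride up to 1.5 mm higher. Radial play 1.5 mm
- cap_bar (a point): middle of the upright grip bar on the cap, 37 mm above the cap's origin: 46 mm long along the cap's x, 14 mm wide along y, 22 mm high (26 to 48 mm above the origin). A white pointer on the top face at either end of the bar. The bar lies along the lantern's x axis when the cap goes on
- cap_lug (a point): one of the two lugs inside the cap's 80 mm skirt, under the pointers on the cap's +x and -x; each 18 degrees wide, 70.5 mm between inner faces, 1 to 6 mm above the skirt's lower edge. Inside, a sprung contact plate meets the cells 4 mm before the cap is home and pushes back about 2 N per mm, 8 N when home
- cell_a: small round dry cell, black jacket and steel ends, 26.2 mm across and 50 mm tall with a 6.6 mm button on top, chamfered foot, about 68 g, standing on the bench. Origin: centre of its base; z towards the button. The two small cells are alike: either goes into either bore
- cell_b: the second small cell, the same as cell_a
- d_cell: the fat cell (D size), 34 mm across and 61.5 mm tall, same look: leave it standing. Origin: centre of its base
- golf_grip: a golf grip of black rubber lying on the bench, 268 mm long, 27 mm thick at the butt: leave it. Origin: under its middle, x along it
- tape_roll: roll of grip tape, 96 mm across and 50 mm high: leave it. Origin: centre of its underside
- solvent: white bottle with black cap, 68 mm across and 190 mm tall: leave it. Origin: centre of its underside
- ferrule_bin: small open grey bin, 100 x 130 x 50 mm: leave it. Origin: centre of its underside
- release_key: the lock's release key, like a short screwdriver, 145 mm long, lying: leave it. Origin: under its middle
Mind the look-alikes: they are no part of the job. Leave any purple look-alike of the cap alone.

How it is judged:
On the way, in this order (a step that is already met when the one before it is completed fails the run):
1. one small cell is home in a bore, button up (((horizontal distance between cell_a and bore_a below 0.004 m and z of cell_a in the frame of bore_a below -0.0465 m and angle between cell_a's own z axis and vertical below 0.08 rad) or (horizontal distance between cell_a and bore_b below 0.004 m and z of cell_a in the frame of bore_b below -0.0465 m and angle between cell_a's own z axis and vertical below 0.08 rad) or (horizontal distance between cell_b and bore_a below 0.004 m and z of cell_b in the frame of bore_a below -0.0465 m and angle between cell_b's own z axis and vertical below 0.08 rad) or (horizontal distance between cell_b and bore_b below 0.004 m and z of cell_b in the frame of bore_b below -0.0465 m and angle between cell_b's own z axis and vertical below 0.08 rad))), for 0.2 s.
2. both small cells are home, one in each bore, button up ((((horizontal distance between cell_a and bore_a below 0.004 m and z of cell_a in the frame of bore_a below -0.0465 m and angle between cell_a's own z axis and vertical below 0.08 rad) and (horizontal distance between cell_b and bore_b below 0.004 m and z of cell_b in the frame of bore_b below -0.0465 m and angle between cell_b's own z axis and vertical below 0.08 rad)) or ((horizontal distance between cell_a and bore_b below 0.004 m and z of cell_a in the frame of bore_b below -0.0465 m and angle between cell_a's own z axis and vertical below 0.08 rad) and (horizontal distance between cell_b and bore_a below 0.004 m and z of cell_b in the frame of bore_a below -0.0465 m and angle between cell_b's own z axis and vertical below 0.08 rad)))), for 0.2 s.
3. the cap is down on the neck, its lugs below the flange (horizontal distance between cap and lantern below 0.004 m and z of cap in the frame of lantern below 0.106 m and angle between cap's own z axis and vertical below 0.08 rad), for 0.1 s.
At the end, for the whole second after the job is handed in: Cells home in the bores, button up (within 4 mm of axis, 2.5 mm of depth); cap level, lugs below the flange (skirt under 4 mm above the shoulder, within 4 mm of axis), at rest, turned clockwise 34 to 55 degrees from entry, and still gripped by its bar (over 2 N, within 28 mm of its middle) (all of step 3 and angle between the x axis of cap and the x axis of lantern, either way round between 0.6 and 0.97 rad and contact force between the fingers and cap above 2 N and distance between the grasp point and cap_bar below 0.028 m and angular speed of cap below 0.15 rad/s and linear speed of cap below 0.02 m/s and (((horizontal distance between cell_a and bore_a below 0.004 m and z of cell_a in the frame of bore_a below -0.0465 m and angle between cell_a's own z axis and vertical below 0.08 rad) and (horizontal distance between cell_b and bore_b below 0.004 m and z of cell_b in the frame of bore_b below -0.0465 m and angle between cell_b's own z axis and vertical below 0.08 rad)) or ((horizontal distance between cell_a and bore_b below 0.004 m and z of cell_a in the frame of bore_b below -0.0465 m and angle between cell_a's own z axis and vertical below 0.08 rad) and (horizontal distance between cell_b and bore_a below 0.004 m and z of cell_b in the frame of bore_a below -0.0465 m and angle between cell_b's own z axis and vertical below 0.08 rad)))); the arm keeps its last pose, push and grip.
It fails at once if the cap is twisted into its lock (past 75 degrees) (horizontal distance between cap and lantern below 0.004 m and z of cap in the frame of lantern below 0.106 m and angle between cap's own z axis and vertical below 0.08 rad and angle between the x axis of cap and the x axis of lantern, either way round above 1.31 rad).
It fails at once if the fat cell is put into the lantern or moved, or another bystander is pushed by more than 3 cm (distance of any of d_cell, golf_grip, tape_roll, solvent, ferrule_bin, release_key from where it was at the start of the episode above 0.03 m).
It also fails if it takes over 64 s, if anything falls off the work surface, if the arm or the gripper's body presses on something with over 40 N, if the wrist force passes 120 N, or if a joint passes its speed limit or range.

## Working session

There is one attempt and no reset: what is moved stays moved. The work goes in short steps, Python scripts to look and compute and a tool call to move; the robot and the scene stay as the last step left them, time stands still between calls to the robot, and variables do not carry over. Pictures are saved under pics/ and viewed, at most 10 in all, crops included, and the job is handed in when it is done.

Besides the shell and the picture viewer there is one more tool, called after "Call:" by a JSON object that holds its "api" and its "payload". servo_tool: Moves the arm, as the interface text tells. Scaled input: -1 to 1 covers 300 mm each way for a shift and 180 degrees each way for a turn. Its arguments: {"type":"object","properties":{"series":{"type":"array"},"squeeze":{"type":"number"}},"required":["series"]}

```bash
ls; mkdir -p pics; python3 - <<'E'
from station import observe, imaging
import cv2
for n in("scene","top"):
    cv2.imwrite(f"pics/{n}0.png",cv2.cvtColor(imaging.camera(n),cv2.COLOR_RGB2BGR))
    print(imaging.camera_params(n))
print(observe())
E
```

```text
pics
{'intrinsics': array([[441.75634674,   0.        , 282.08741729],
       [  0.        , 441.75634674, 208.07878454],
       [  0.        ,   0.        ,   1.        ]]), 'k1': -0.08425324334659309, 'R': array([[ 0.49315493,  0.86985625,  0.01217812],
       [ 0.73148194, -0.40704664, -0.54703492],
       [-0.47088468,  0.27868105, -0.8370212 ]]), 't': array([-0.34019197, -0.331886  ,  1.55040671])}
{'intrinsics': array([[541.18653614,   0.        , 279.18007136],
       [  0.        , 541.18653614, 209.0832373 ],
       [  0.        ,   0.        ,   1.        ]]), 'k1': -0.0682497831270014, 'R': array([[-2.26044306e-02, -9.99742556e-01, -1.96513218e-03],
       [-9.97708259e-01,  2.26837381e-02, -6.37469889e-02],
       [ 6.37751541e-02,  5.19664223e-04, -9.97964158e-01]]), 't': array([0.08256139, 0.58449459, 1.53187444])}
{'clock': 0.1, 'q': array([-1.31462173e+00,  4.80764951e-01,  1.59679196e+00, -1.38363043e-06,
        1.06510633e+00, -4.66089106e-02]), 'dq': array([-0.00123682, -0.00065991, -0.00013875, -0.00128969,  0.00016518,
        0.00016775]), 'joint_torque': array([ 2.61306966e-03, -9.52257657e+01, -4.31040645e+01,  4.39628604e-05,
        5.24368021e-03,  4.93990683e-05]), 'tool_pos': array([ 0.19374161, -0.62008999,  0.24174632]), 'orientation': array([ 9.88561947e-01,  1.50814421e-01, -5.65884763e-05, -5.32291964e-04]), 'ft_force': array([ 0.25019222, -0.21028548,  0.42227951]), 'moment': array([-0.02345782,  0.01530204,  0.00181585]), 'grasp_force': 0.0, 'grip_width': 0.08516659394301557}
```

View pics/scene0.png

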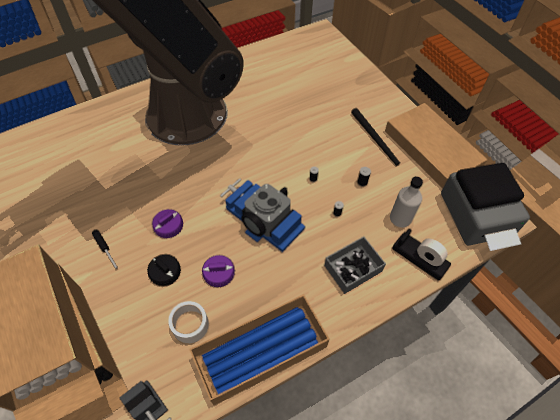

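View pics/top0.png

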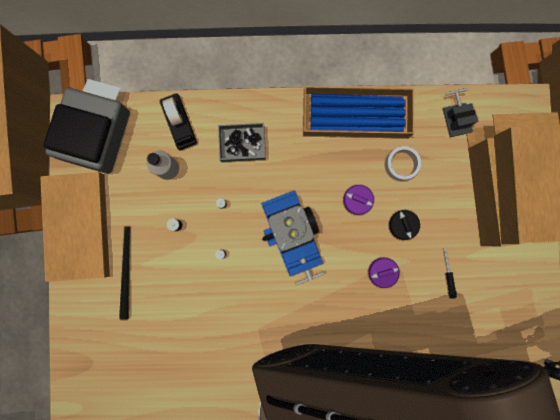

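The scene picture shows the lantern at about (265,210), the small cells at (314,174) and (338,209), and the D cell at (364,176). The caps are black at (164,269) and purple at (168,222) and (218,269).
In the top picture the candidates for a small cell are (221,203), (221,254) and the fat one at (174,225), which is the D cell. For the cap they are black (404,225), purple (359,200) and purple (384,273). I choose the two small ones and the black cap, and check them in a close crop.

```bash
cat > h.py <<'E'
import numpy as np, cv2
from station import observe, imaging
from scipy.spatial.transform import Rotation as Ro
def ray(n,uv):
    p=imaging.camera_params(n)
    s=cv2.undistortPoints(np.array([[uv]],float),p['intrinsics'],np.array([p['k1'],0,0,0]))[0,0]
    return -p['R'].T@p['t'], p['R'].T@np.array([s[0],s[1],1])
def at(n,uv,z):
    c,d=ray(n,uv); return c+d*(z-c[2])/d[2]
def proj(n,X):
    p=imaging.camera_params(n); return cv2.projectPoints(np.array(X,float).reshape(-1,1,3),cv2.Rodrigues(p['R'])[0],p['t'],p['intrinsics'],np.array([p['k1'],0,0,0]))[0][:,0]
def tile(im,u0,v0,w,h,s):
    c=cv2.resize(im[v0:v0+h,u0:u0+w],None,fx=s,fy=s,interpolation=cv2.INTER_CUBIC)
    for u in range(u0,u0+w):
        if u%10==0: cv2.line(c,((u-u0)*s,0),((u-u0)*s,6),(0,255,255),1); cv2.putText(c,str(u),((u-u0)*s+1,16),0,.33,(0,255,255),1)
    for v in range(v0,v0+h):
        if v%10==0: cv2.line(c,(0,(v-v0)*s),(6,(v-v0)*s),(0,255,255),1); cv2.putText(c,str(v),(8,(v-v0)*s+4),0,.33,(0,255,255),1)
    return c
def move(X,yaw=None):
    """shift (units of 300mm, tool axes) and rz turn (units of 180deg) from the present measured pose"""
    o=observe(); R=Ro.from_quat(o['orientation']); d=R.inv().apply(np.array(X)-o['tool_pos'])/.3
    return d.round(4)
E
python3 - <<'E'
from h import *
t=cv2.imread("pics/top0.png"); s=cv2.imread("pics/scene0.png")
o=np.zeros((600,800,3),np.uint8)
def put(c,x,y): o[y:y+c.shape[0],x:x+c.shape[1]]=c
put(tile(t,255,185,70,60,7),0,0)      # 490x420
put(tile(t,211,193,22,22,8),490,0)    # 176
put(tile(t,211,244,22,22,8),490,180)
put(tile(t,382,203,44,44,5),490,360)
put(tile(s,225,175,85,75,2),0,420)
put(tile(s,302,162,24,24,5),180,430)
put(tile(s,326,197,24,24,5),310,430)
put(tile(s,352,163,24,26,5),670,0)
put(tile(t,160,210,24,24,5),670,180)
cv2.imwrite("pics/m1.png",o)
E
```

```text
(no output)
```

View pics/m1.png

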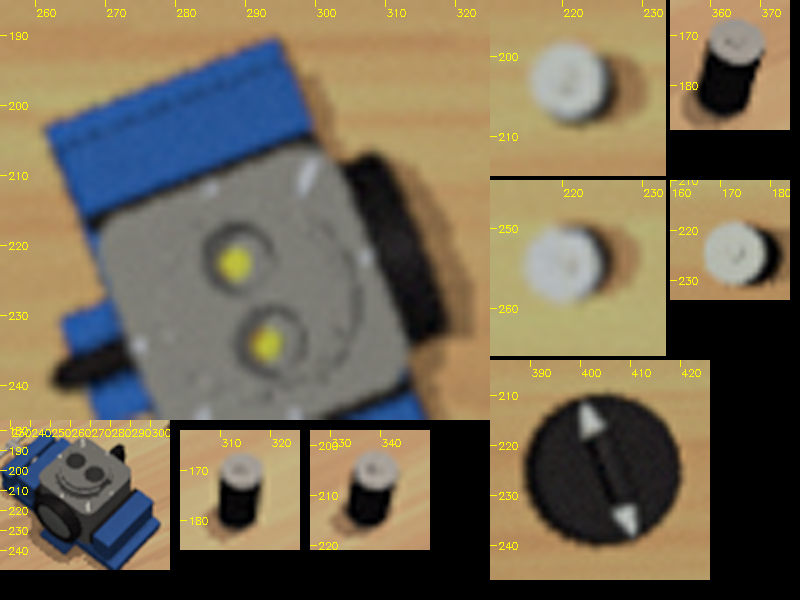

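The crop confirms the choice: small cells at (220,203) and (220,254), which are smaller across than the D cell at (172,225), and the black cap at (404,225). In the top view the bores lie at about (289,222) and (294,234), the half-way mark at (298,210), the +x gap mark at (285,212) and the lock marks at (306,222) and (275,234).

```bash
cat > loc.py <<'E'
from h import *
def blob(im,u,v,r,thr,satmax=70):
    p=im[v-r:v+r+1,u-r:u+r+1].astype(np.uint8); hsv=cv2.cvtColor(p,cv2.COLOR_BGR2HSV)
    w=np.clip(hsv[...,2].astype(float)-thr,0,None)*(hsv[...,1]<satmax)
    m=(w>0).astype(np.uint8); n,l,st,ce=cv2.connectedComponentsWithStats(m)
    if n<2: return None
    k=1+st[1:,4].argmax(); w=w*(l==k); yy,xx=np.mgrid[v-r:v+r+1,u-r:u+r+1]
    return np.array([(w*xx).sum(),(w*yy).sum()])/w.sum(), st[k,4]
E
python3 - <<'E'
from loc import *
t=cv2.imread("pics/top0.png"); s=cv2.imread("pics/scene0.png")
for nm,u,v in(("gap+",285,212),("half+",298,210),("lock",306,222),("lock'",275,234),("gap-",297,244),("half-",284,244)):
    p=t[v-4:v+5,u-4:u+5].max(2); b=blob(t,u,v,4,int(np.median(p))+25); 
    if b: print(nm,b,at("top",b[0],.102).round(4))
for nm,u,v in(("A",220,203),("B",220,254),("D",172,225)):
    b=blob(t,u,v,9,120,60); print(nm,b,at("top",b[0],.049 if nm!="D" else .0605).round(4))
for nm,u,v in(("A",340,204),("B",314,170),("D",364,172)):
    b=blob(s,u,v,6,100,70); print("scene",nm,b,at("scene",b[0],.049 if nm!="D" else .0605).round(4))
for u,v in((401,215),(408,235)):
    b=blob(t,u,v,6,100,70); print("ptr",b,at("top",b[0],.0265).round(4))
for u,v in((158,269),(171,269)):
    b=blob(s,u,v,7,100,70)
    if b: print("ptr scene",b,at("scene",b[0],.0265).round(4))
for n,uv in(("top",(289.1,221.9)),("top",(294,233.8))): print("bore",at(n,uv,.12).round(4))
o=np.zeros((600,800,3),np.uint8)
o[:,:]=0
c=tile(s,232,180,64,60,9); o[:540,:576]=c
c=tile(s,146,252,36,34,6); o[:204,580:796]=c
c=tile(t,262,190,28,28,6)
c=tile(t,275,205,36,64,6); o[206:590,580:796]=c
cv2.imwrite("pics/m2.png",o)
E
```

```text
half+ (array([298.43703704, 209.60740741]), np.int32(7)) [0.5783 0.0171 0.102 ]
lock (array([306.875, 221.375]), np.int32(3)) [ 0.5459 -0.005   0.102 ]
lock' (array([274.66666667, 234.        ]), np.int32(2)) [0.5137 0.083  0.102 ]
gap- (array([296.8, 244. ]), np.int32(2)) [0.4853 0.0238 0.102 ]
half- (array([282.78481013, 245.55696203]), np.int32(7)) [0.482  0.0617 0.102 ]
A (array([219.97985437, 202.3461165 ]), np.int32(71)) [0.6071 0.2354 0.049 ]
B (array([219.0658044 , 254.26866349]), np.int32(76)) [0.4614 0.2403 0.049 ]
D (array([171.99378619, 224.0454738 ]), np.int32(120)) [0.5485 0.3694 0.0605]
scene A (array([338.96956786, 204.22732806]), np.int32(55)) [0.6071 0.2374 0.049 ]
scene B (array([314.26099815, 169.45619224]), np.int32(49)) [0.4625 0.2421 0.049 ]
scene D (array([365.08708134, 170.53397129]), np.int32(79)) [0.5485 0.3708 0.0605]
ptr (array([401.42051282, 214.70358974]), np.int32(22)) [ 0.5617 -0.2796  0.0265]
ptr (array([408.94279661, 234.21610169]), np.int32(17)) [ 0.5055 -0.2992  0.0265]
ptr scene (array([169.3571945 , 273.25234996]), np.int32(18)) [ 0.5602 -0.2777  0.0265]
bore [0.5448 0.0435 0.12  ]
bore [0.5127 0.0312 0.12  ]
```

View pics/m2.png

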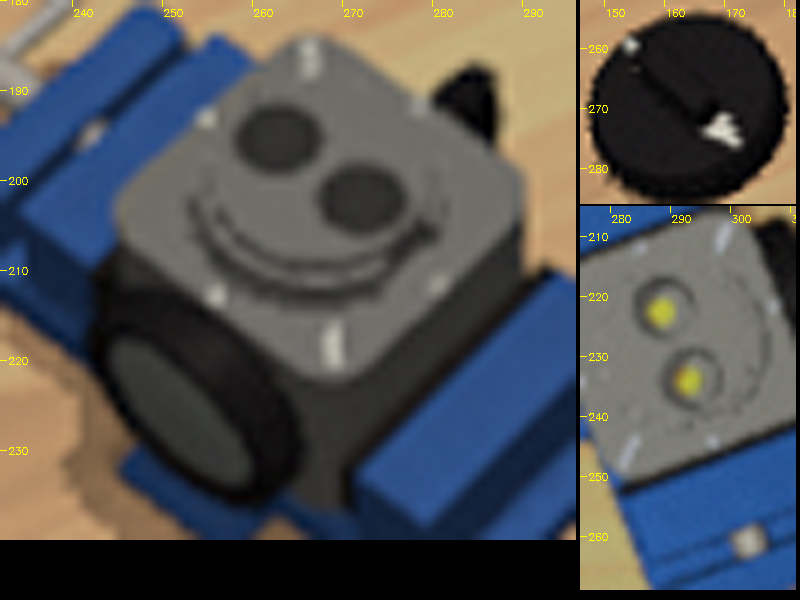

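```bash
python3 - <<'E'
from h import *
f=lambda u,v,z:at("scene",(u-.5,v-.5),z)
for a,b,z in(((267.8,218.3),(265.2,186.5),.102),((279.4,211.6),(253.6,193),.102),((254.6,212.7),(277.5,191),.102),((271,202),(261.5,195.2),.12),((168.5,273),(152.8,259.5),.0265)):
    A=f(*a,z);B=f(*b,z);d=A-B; print(((A+B)/2).round(4),np.hypot(*d[:2]).round(4),np.degrees(np.arctan2(d[1],d[0])).round(1))
E
```

```text
[0.527  0.0394 0.102 ] 0.1069 -24.5
[0.5272 0.0388 0.102 ] 0.0956 20.2
[0.5256 0.0394 0.102 ] 0.0962 -69.8
[0.5275 0.0387 0.12  ] 0.0347 20.3
[ 0.5267 -0.2917  0.0265] 0.0636 21.3
```

```bash
cat >> h.py <<'E'
def plan(W,psi,start=None):
    """W: list of (waypoint,psi_deg); chained calls from the present pose"""
    o=observe(); R=Ro.from_quat(o['orientation']); p=np.array(o['tool_pos'])
    for X,ps in zip(W,psi):
        c,s=np.cos(np.radians(ps)),np.sin(np.radians(ps))
        R2=Ro.from_matrix(np.array([[c,s,0],[s,-c,0],[0,0,-1]])); d=np.array(X)-p
        print("shift",(R.inv().apply(d)/.3).round(4),"turn",((R.inv()*R2).as_rotvec()/np.pi).round(4),"rows>=",round(np.linalg.norm(d)/.05,1))
        R,p=R2,np.array(X)
E
python3 - <<'E'
from h import *
plan([(.42,-.42,.25),(.56,-.17,.25),(.53,.1,.25),(.462,.241,.12),(.462,.241,.045)],[20.1]*5)
E
```

```text
shift [ 0.9188 -0.4118 -0.027 ] turn [-0.0003 -0.     -0.0153] rows>= 6.0
shift [ 0.7246 -0.6222  0.    ] turn [0. 0. 0.] rows>= 5.7
shift [ 0.2154 -0.8796  0.    ] turn [0. 0. 0.] rows>= 5.4
shift [-0.0513 -0.5193  0.4333] turn [0. 0. 0.] rows>= 4.1
shift [0.   0.   0.25] turn [0. 0. 0.] rows>= 1.5
```

Call:
{"api": "servo_tool", "payload": {"series": [[0.2,[0.919,-0.412,-0.027],[0,0,-0.015]],[0.2,[0.919,-0.412,-0.027],[0,0,-0.015]],[0.2,[0.919,-0.412,-0.027],[0,0,-0.015]],[0.2,[0.919,-0.412,-0.027],[0,0,-0.015]],[0.2,[0.919,-0.412,-0.027],[0,0,-0.015]],[0.2,[0.919,-0.412,-0.027],[0,0,-0.015]],[0.2,[0.919,-0.412,-0.027],[0,0,-0.015]]], "squeeze": 25}}

```text
clock: 0.8
tool_pos: [0.4237, -0.4164, 0.2504]
orientation: [0.984, 0.176, 0.0, -0.0]
ft_force: [-0.4, -1.2, 0.1]
grip_width: 0.0511
grasp_force: 0.0
```

Call:
{"api": "servo_tool", "payload": {"series": [[0.2,[0.725,-0.622,0],[0,0,0]],[0.2,[0.725,-0.622,0],[0,0,0]],[0.2,[0.725,-0.622,0],[0,0,0]],[0.2,[0.725,-0.622,0],[0,0,0]],[0.2,[0.725,-0.622,0],[0,0,0]],[0.2,[0.725,-0.622,0],[0,0,0]],[0.2,[0.725,-0.622,0],[0,0,0]]]}}

```text
clock: 1.5
tool_pos: [0.5621, -0.1669, 0.2501]
orientation: [0.984, 0.176, 0.0, -0.0]
ft_force: [-0.2, -0.8, 0.1]
grip_width: 0.0508
grasp_force: 0.0
```

Call:
{"api": "servo_tool", "payload": {"series": [[0.2,[0.215,-0.88,0],[0,0,0]],[0.2,[0.215,-0.88,0],[0,0,0]],[0.2,[0.215,-0.88,0],[0,0,0]],[0.2,[0.215,-0.88,0],[0,0,0]],[0.2,[0.215,-0.88,0],[0,0,0]],[0.2,[0.215,-0.88,0],[0,0,0]],[0.2,[0.215,-0.88,0],[0,0,0]]]}}

```text
clock: 2.2
tool_pos: [0.53, 0.1018, 0.2503]
orientation: [0.984, 0.175, -0.0, -0.0]
ft_force: [-0.6, 0.1, 0.5]
grip_width: 0.0511
grasp_force: 0.0
```

Call:
{"api": "servo_tool", "payload": {"series": [[0.2,[-0.051,-0.519,0.433],[0,0,0]],[0.2,[-0.051,-0.519,0.433],[0,0,0]],[0.2,[-0.051,-0.519,0.433],[0,0,0]],[0.2,[-0.051,-0.519,0.433],[0,0,0]],[0.2,[-0.051,-0.519,0.433],[0,0,0]],[0.2,[-0.051,-0.519,0.433],[0,0,0]],[0.2,[-0.051,-0.519,0.433],[0,0,0]]]}}

```text
clock: 2.9
tool_pos: [0.4639, 0.2398, 0.121]
orientation: [0.985, 0.174, 0.0, 0.0]
ft_force: [0.8, 0.1, 0.4]
grip_width: 0.0512
grasp_force: 0.0
```

Call:
{"api": "servo_tool", "payload": {"series": [[0.2,[-0.003,0,0.2],[0,0,0]],[0.2,[-0.003,0,0.253],[0,0,0]],[0.2,[-0.003,0,0.253],[0,0,0]],[0.2,[-0.003,0,0.253],[0,0,0]],[-0.6,[-0.003,0,0.253],[0,0,0]],[-0.6,[-0.003,0,0.253],[0,0,0]],[-0.6,[-0.003,0,0.253],[0,0,0]],[-0.6,[-0.003,0,0.253],[0,0,0]],[-0.6,[-0.003,0,0.253],[0,0,0]]]}}

```text
clock: 3.8
tool_pos: [0.4633, 0.2408, 0.0464]
orientation: [0.985, 0.174, 0.002, -0.0]
ft_force: [0.5, -3.5, 13.1]
grip_width: 0.0246
grasp_force: 23.9
```

```bash
python3 - <<'E'
from h import *
o=observe(); print(o['tool_pos'],o['grip_width'],o['grasp_force'],Ro.from_quat(o['orientation']).as_matrix()[:,0])
plan([(.462,.241,.22),(.5125,.0332,.22),(.5125,.0332,.185)],[20.1]*3)
E
```

```text
[0.46326849 0.24083894 0.0463503 ] 0.02459705907591488 23.85903462767601 [0.93932334 0.34301883 0.00312323]
shift [-0.002  -0.002  -0.5788] turn [-0.     -0.001  -0.0002] rows>= 3.5
shift [-0.08    0.7083  0.    ] turn [0. 0. 0.] rows>= 4.3
shift [0.     0.     0.1167] turn [0. 0. 0.] rows>= 0.7
```

Call:
{"api": "servo_tool", "payload": {"series": [[-0.6,[0,0,-0.3],[0,0,0]],[-0.6,[0,0,-0.58],[0,0,0]],[-0.6,[0,0,-0.58],[0,0,0]],[-0.6,[0,0,-0.58],[0,0,0]],[-0.6,[0,0,-0.58],[0,0,0]]], "squeeze": 35}}

```text
clock: 4.3
tool_pos: [0.464, 0.2414, 0.2235]
orientation: [0.985, 0.174, 0.004, -0.001]
ft_force: [0.4, -0.5, -1.0]
grip_width: 0.0243
grasp_force: 34.4
```

Call:
{"api": "servo_tool", "payload": {"series": [[-0.6,[-0.08,0.708,0],[0,0,0]],[-0.6,[-0.08,0.708,0],[0,0,0]],[-0.6,[-0.08,0.708,0],[0,0,0]],[-0.6,[-0.08,0.708,0],[0,0,0]],[-0.6,[-0.08,0.708,0],[0,0,0]],[-0.6,[-0.08,0.708,0],[0,0,0]],[-0.6,[-0.08,0.708,0.1],[0,0,0]],[-0.6,[-0.08,0.708,0.1],[0,0,0]],[-0.6,[-0.08,0.708,0.1],[0,0,0]]]}}

```text
clock: 5.2
tool_pos: [0.5114, 0.0337, 0.1885]
orientation: [0.985, 0.175, -0.001, -0.0]
ft_force: [0.6, 0.1, -1.0]
grip_width: 0.0243
grasp_force: 34.6
```

```bash
python3 - <<'E'
from h import *
o=observe(); print(o['tool_pos'],o['grip_width'],o['grasp_force'],o['ft_force'],Ro.from_quat(o['orientation']).as_matrix())
s=cv2.cvtColor(imaging.camera("scene"),cv2.COLOR_RGB2BGR);cv2.imwrite("pics/s1.png",s)
t=cv2.cvtColor(imaging.camera("top"),cv2.COLOR_RGB2BGR);cv2.imwrite("pics/t1.png",t)
m=np.zeros((600,800,3),np.uint8); m[:600,:500]=tile(s,215,125,100,120,5); m[:360,510:798]=tile(t,255,185,72,90,4)
cv2.imwrite("pics/m3.png",m)
plan([(.5125,.0332,.185)],[20.1])
E
```

```text
[0.51144497 0.0336929  0.18849578] 0.024330349024022438 34.614671766757965 [ 0.59105654  0.13633621 -1.03804667] [[ 9.39029378e-01  3.43831588e-01 -1.91454619e-03]
 [ 3.43832463e-01 -9.39031000e-01  1.37550755e-04]
 [-1.75052393e-03 -7.87447330e-04 -9.99998158e-01]]
shift [-0.0002  0.001   0.0147] turn [ 0.     -0.0002  0.0001] rows>= 0.1
```

View pics/m3.png

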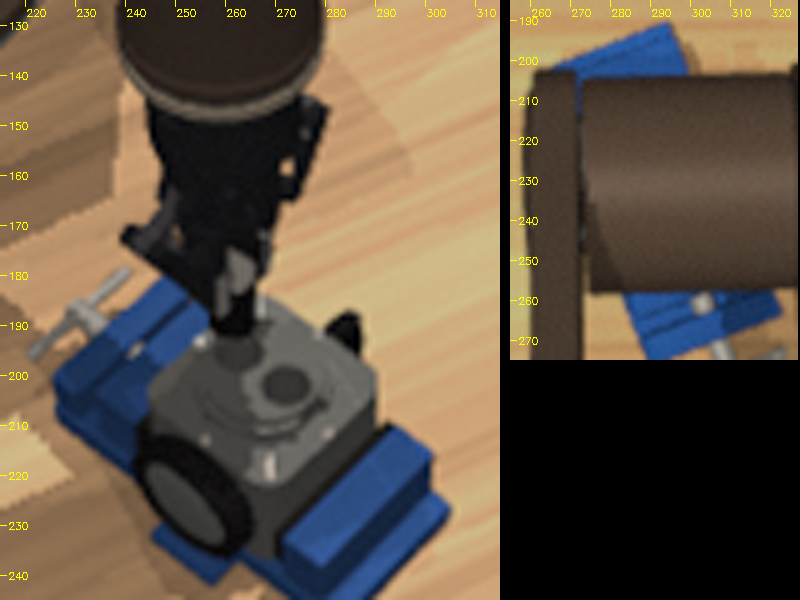

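The scene crop shows the cell held upright, with its foot at about (261,190) just above bore_a (262,195). The top view is blocked by the arm. I'll lower it by feel.

Call:
{"api": "servo_tool", "payload": {"series": [[-0.6,[0,0.001,0.03],[0,0,0]],[-0.6,[0,0.001,0.06],[0,0,0]],[-0.6,[0,0.001,0.07],[0,0,0]],[-0.6,[0,0.001,0.08],[0,0,0]],[-0.6,[0,0.001,0.09],[0,0,0]],[-0.6,[0,0.001,0.09],[0,0,0]]]}}

```text
clock: 5.9
tool_pos: [0.5154, 0.0331, 0.1635]
orientation: [0.985, 0.174, 0.003, -0.0]
ft_force: [2.9, 8.6, 30.6]
grip_width: 0.0241
grasp_force: 39.6
```

```bash
python3 - <<'E'
from h import *
o=observe(); R=Ro.from_quat(o['orientation'])
print(o['tool_pos'],o['ft_force'],o['moment'],R.inv().apply(o['ft_force']),R.inv().apply(o['moment']),R.as_matrix()[:,2])
E
```

```text
[0.51537152 0.03314757 0.16352031] [ 2.92345329  8.57319932 30.64818694] [ 1.46836083 -0.27258162  0.00852498] [  5.87289751  -7.02157156 -30.61967172] [1.28640201e+00 7.58700660e-01 3.45310945e-04] [ 0.0062493   0.00112302 -0.99997984]
```

Call:
{"api": "servo_tool", "payload": {"series": [[-0.6,[0,0,-0.03],[0,0,0]],[-0.6,[0,0,-0.03],[0,0,0]],[-0.6,[0,0,-0.03],[0,0,0]]]}}

```text
clock: 6.2
tool_pos: [0.5122, 0.0324, 0.1704]
orientation: [0.985, 0.174, -0.0, 0.0]
ft_force: [0.4, 0.2, -1.6]
grip_width: 0.0242
grasp_force: 36.7
```

```bash
python3 - <<'E'
from h import *
o=observe(); print(o['tool_pos'],o['q'],o['ft_force'],o['moment'],o['grip_width'])
E
```

```text
[0.51222354 0.03235925 0.17042725] [ 4.05606227e-03  3.83971467e-01  1.98033804e+00 -7.35894422e-05
  7.77416964e-01  1.22499191e+00] [ 0.44409727  0.22488426 -1.64693699] [-0.00424512  0.00834887 -0.03791675] 0.024202825413968558
```

Call:
{"api": "servo_tool", "payload": {"series": [[-0.6,[0.008,-0.002,0],[0,0,0]],[-0.6,[0.008,-0.002,0.01],[0,0,0]],[-0.6,[0.008,-0.002,0.02],[0,0,0]],[-0.6,[0.008,-0.002,0.028],[0,0,0]],[-0.6,[0.008,-0.002,0.032],[0,0,0]],[-0.6,[0.008,-0.002,0.032],[0,0,0]]]}}

```text
clock: 6.8
tool_pos: [0.5169, 0.0344, 0.1625]
orientation: [0.985, 0.174, 0.003, 0.0]
ft_force: [2.6, 7.3, 28.1]
grip_width: 0.0246
grasp_force: 40.0
```

```bash
cat > st.py <<'E'
from h import *
o=observe(); R=Ro.from_quat(o['orientation'])
print(o['clock'],o['tool_pos'].round(4),"Ftool",R.inv().apply(o['ft_force']).round(1),"Mtool",R.inv().apply(o['moment']).round(2),"z",R.as_matrix()[:,2].round(4),o['grip_width'].round(4),o['grasp_force'].round(1))
E
python3 st.py
```

```text
Traceback (most recent call last):
  File "st.py", line 3, in <module>
    print(o['clock'],o['tool_pos'].round(4),"Ftool",R.inv().apply(o['ft_force']).round(1),"Mtool",R.inv().apply(o['moment']).round(2),"z",R.as_matrix()[:,2].round(4),o['grip_width'].round(4),o['grasp_force'].round(1))
                                                                                                                                                                      ^^^^^^^^^^^^^^^^^^^^^
AttributeError: 'float' object has no attribute 'round'
```

```bash
sed -i "s/o\['grip_width'\].round(4),o\['grasp_force'\].round(1)/round(o['grip_width'],4),round(o['grasp_force'],1)/" st.py; python3 st.py; python3 - <<'E'
from h import *
s=cv2.imread("pics/s1.png")
def circ(c,r,z): a=np.linspace(0,2*np.pi,60); return [(c[0]+r*np.cos(t),c[1]+r*np.sin(t),z) for t in a]
n=cv2.cvtColor(imaging.camera("scene"),cv2.COLOR_RGB2BGR)
out=np.zeros((600,800,3),np.uint8)
for k,im in enumerate((s,n)):
    g=np.clip(255*(im/255.)**.45,0,255).astype(np.uint8)
    c=tile(g,243,165,40,55,10)
    if k==0:
        for cc,r,z,col in(((.5115,.0335),.0131,.1425,(0,255,0)),((.5115,.0327),.01385,.12,(0,0,255)),((.5435,.0446),.01385,.12,(0,0,255))):
            p=((proj("scene",circ(cc,r,z))+.5-[243,165])*10).astype(np.int32); cv2.polylines(c,[p],True,col,1)
    out[:550,k*400:k*400+400]=c
cv2.imwrite("pics/m4.png",out)
E
```

```text
6.8 [0.5169 0.0344 0.1625] Ftool [  5.1  -6.  -28. ] Mtool [1.   0.54 0.02] z [ 5.3e-03  9.0e-04 -1.0e+00] 0.0246 40.0
```

View pics/m4.png

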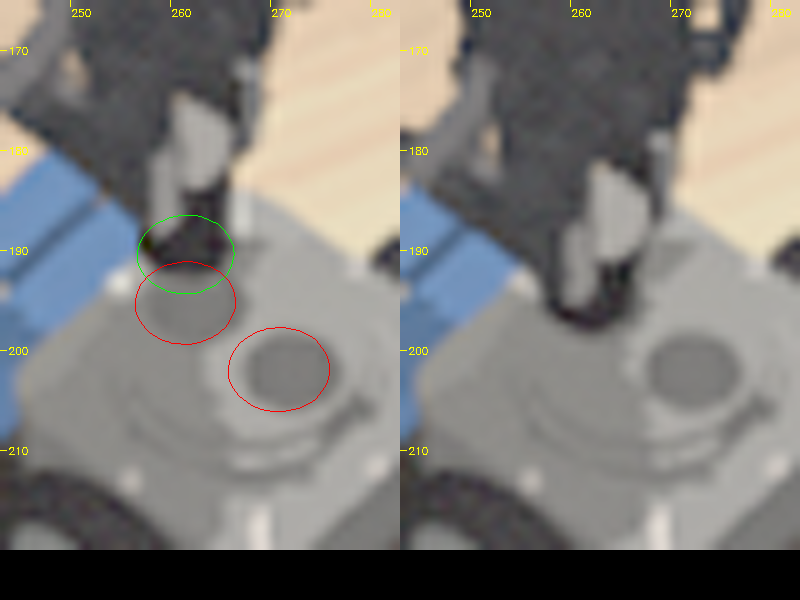

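```bash
python3 - <<'E'
from h import *
from scipy.optimize import least_squares, fsolve
s=cv2.imread("pics/scene0.png"); g=cv2.cvtColor(s,cv2.COLOR_BGR2GRAY); t=cv2.imread("pics/top0.png")
def circ(c,r,z): a=np.linspace(0,2*np.pi,90); return [(c[0]+r*np.cos(q),c[1]+r*np.sin(q),z) for q in a]
# bores in scene: dark centroid
for u,v in((272,202),(262,195)):
    p=g[v-8:v+9,u-8:u+9].astype(float); w=np.clip(80-p,0,None); w=(p<(p.min()+np.median(g[205:208,258:262]))/2)
    m,l,stt,ce=cv2.connectedComponentsWithStats(w.astype(np.uint8)); k=l[8,8]; c=ce[k]+[u-8,v-8]
    print("bore",c,stt[k,4],at("scene",c,.12).round(4))
# marks, corrected readings
f=lambda p,z:at("scene",np.array(p)-.5,z)
for a,b in(((269,218.3),(266.6,186.4)),((280.8,211.6),(254.9,193.1))):
    A,B=f(a,.102),f(b,.102);d=A-B;print(((A+B)/2).round(4),np.linalg.norm(d).round(4),np.degrees(np.arctan2(d[1],d[0])).round(1))
# held cell foot: u centre, lowest v
for uc,vb,z in((261.3,191.5,.1425),(261.5,197.3,.12)):
    def F(c): p=proj("scene",circ(c,.0131,z)); return [(p[:,0].min()+p[:,0].max())/2-uc,p[:,1].max()-vb]
    print("foot",fsolve(F,[.51,.033]).round(4))
# cap rim silhouette fit in top & scene: black blob
for n,im,u,v in(("top",t,404,225),("scene",s,164,269)):
    gr=im.max(2)[v-26:v+27,u-26:u+27]; m=(gr<75).astype(np.uint8); k,l,stt,ce=cv2.connectedComponentsWithStats(m)
    i=1+stt[1:,4].argmax(); cn=max(cv2.findContours((l==i).astype(np.uint8),0,1)[0],key=cv2.contourArea); h=cv2.convexHull(cn)[:,0]+[u-26,v-26]
    x0,y0=h.min(0);x1,y1=h.max(0)
    def F(c):
        p=np.vstack([proj(n,circ(c,.0435,0)),proj(n,circ(c,.0435,.026))]); return [p[:,0].min()-x0,p[:,0].max()-x1,p[:,1].min()-y0,p[:,1].max()-y1]
    r=least_squares(F,[.53,-.29]); print("cap",n,r.x.round(4),r.fun.round(1))
E
```

```text
bore [271.71929825 201.70175439] 57 [0.546  0.0473 0.12  ]
bore [262.375      194.92857143] 56 [0.5137 0.0357 0.12  ]
[0.5286 0.0426 0.102 ] 0.1072 -24.9
[0.5292 0.042  0.102 ] 0.0955 20.4
foot [0.5049 0.0377]
foot [0.508 0.036]
cap top [ 0.5336 -0.2887] [-1.   1.  -0.8  0.8]
cap scene [ 0.5357 -0.2877] [-0.3  0.3 -1.4  1.3]
```

```bash
python3 - <<'E'
from h import *
def circ(c,r,z): a=np.linspace(0,2*np.pi,90); return [(c[0]+r*np.cos(q),c[1]+r*np.sin(q),z) for q in a]
def ext(c,r,z): p=proj("scene",circ(c,r,z)); return p.min(0).round(1),p.max(0).round(1)
print("A bench foot",ext((.6071,.2374),.0131,0),"top",ext((.6071,.2374),.0131,.049))
print("B bench foot",ext((.4625,.2421),.0131,0))
print("held top s1",ext((.5115,.0335),.0131,.1925),"TCP",proj("scene",[(.5115,.0335,.1885)]))
s=cv2.imread("pics/scene0.png").max(2)
for u in(313,314,315): print(u,s[172:190,u])
for u in(337,338): print(u,s[206:222,u])
t=cv2.imread("pics/s1.png").max(2)
for u in(260,262,264):print(u,t[183:202,u])
n=cv2.cvtColor(imaging.camera("scene"),cv2.COLOR_RGB2BGR).max(2)
for u in(260,262,264):print(u,n[188:205,u])
E
```

```text
A bench foot (array([332.7, 209.6]), array([341.4, 216.9])) top (array([334.5, 200.5]), array([343.4, 208. ]))
B bench foot (array([309. , 175.7]), array([317.3, 182.4]))
held top s1 (array([255.6, 174.9]), array([265.6, 182.9])) TCP [[260.60024856 179.75553928]]
313 [156 101  10  11   7   9  12  11   6  37 120 181 198 195 194 194 194 194]
314 [160 115  17  10  12   8  12  10   7  53 147 201 195 195 194 194 195 194]
315 [156 101  10  10   7   4  10   6  12 105 178 196 195 194 195 194 195 194]
337 [174 156  94  11   9  11  10  13  12   7  74 140 183 196 195 195]
338 [168 163 119  16   7  10  12  10   9   1  95 170 198 195 194 195]
260 [66 64 66 70 55 14 13 11  9 35 55 53 52 52 53 58 66 71 69]
262 [81 15 13  8 10 12 13 13 11 27 49 56 55 56 55 55 59 68 69]
264 [ 22   8   9   7  10  11   7  10  11  44  62  55  54  55  53  59  88 111
 110]
260 [71 74 74 76 72 70 66 36 10 13 50 72 70 70 70 71 70]
262 [78 83 76 51 49 45 26 10 13  8 43 69 71 69 69 71 70]
264 [108 108  86  23   7   6  11  11   6  32  54  62  69  69  69  69  70]
```

```bash
python3 - <<'E'
from h import *
s=cv2.imread("pics/scene0.png").max(2); t=cv2.imread("pics/s1.png").max(2)
n=cv2.cvtColor(imaging.camera("scene"),cv2.COLOR_RGB2BGR).max(2)
print("bench B foot rows, u304-320")
for v in(177,178,179,180,181): print(v,s[v,304:321])
print("bench A foot, u328-345")
for v in(212,213,214,215): print(v,s[v,328:346])
print("s1 u252-270")
for v in range(186,193): print(v,t[v,252:271])
print("now u252-270")
for v in range(191,199): print(v,n[v,252:271])
E
```

```text
bench B foot rows, u304-320
177 [195 196 196 193 167 108   2  11  12   9   8   4   4 105 177 199 196]
178 [195 195 190 172 141  87   6  11   9  12  12  10   1 120 187 197 195]
179 [195 197 179 155 146  98   8   8  12  11  10   6   6 140 202 195 195]
180 [195 197 180 152 159 131  49  11   5   6   7  12  72 157 200 196 194]
181 [195 196 187 165 158 149 110  72  57  37  53 105 158 189 197 195 194]
bench A foot, u328-345
212 [194 195 197 180 128  61   4  15   8  10  12  12   6  52 157 200 195 194]
213 [195 196 190 170 127  55   4   7  10  13  10   8   6  83 166 199 196 194]
214 [195 189 165 152 142  97  27   7  12  12   9   8   9 122 186 197 195 195]
215 [195 185 162 150 155 140  90  32  11   7   1  25 103 175 199 196 194 194]
s1 u252-270
186 [101 129 124  81  36  23  59  86  70  27   8  13   7  36 123 157 116 116
 114]
187 [127 133 134 128  83  27  61  78  55  14  10  12  10  36 124 154 116 119
 118]
188 [132 131 131 135 110  12  37  43  14  11  12  13  11  30  89 115  96 105
 113]
189 [130 128 129 132 107   4  11   7  13  12  13   9   7  14  46  67  66  80
 104]
190 [130 129 129 130 10
[... 202 characters left out ...]
0  66  81  98 108
 107]
now u252-270
191 [134 126  90  47  15  17  17  43  75  76  52  33  24   4  22  55  71  68
  76]
192 [132 133 126 111  57  16  17  39  71  77  48   7   4   7  33  63  70  76
  97]
193 [129 115 124 138  95  20  17  41  70  77  45   9   9   7  29  71  90  98
 109]
194 [112  85  87 101  88  29  17  44  67  62  27   6  12   9  32  75 104 109
 106]
195 [ 85  82  78  73  61  27   6  23  37  28   9  12  14  11  34  66  96 108
 108]
196 [ 84  80  73  70  66  46  20   9   9  11  10  11   8  23  41  74 105 108
 108]
197 [ 81  74  69  69  71  67  53  33  11  10  10  17  31  44  59  90 111 108
 102]
198 [ 78  68  68  70  71  70  70  62  48  43  42  44  53  71  92 106 106  93
  75]
```

Call:
{"api": "servo_tool", "payload": {"series": [[-0.6,[0,0,-0.02],[0,0,0]],[-0.6,[0.012,-0.006,-0.02],[0,0,0]],[-0.6,[0.012,-0.006,-0.02],[0,0,0]],[-0.6,[0.012,-0.006,-0.01],[0,0,0]],[-0.6,[0.012,-0.006,-0.004],[0,0,0]],[-0.6,[0.012,-0.006,0],[0,0,0]],[-0.6,[0.012,-0.006,0.004],[0,0,0]],[-0.6,[0.012,-0.006,0.004],[0,0,0]]]}}

```text
clock: 7.75
tool_pos: [0.5172, 0.0366, 0.1596]
orientation: [0.985, 0.174, -0.0, 0.0]
ft_force: [2.5, -2.4, -0.6]
grip_width: 0.0242
grasp_force: 37.2
```

```bash
python3 st.py
```

```text
7.75 [0.5172 0.0366 0.1596] Ftool [1.5 3.1 0.6] Mtool [-0.55  0.24 -0.02] z [-1.e-04 -1.e-04 -1.e+00] 0.0242 37.2
```

Call:
{"api": "servo_tool", "payload": {"series": [[-0.6,[0.001,0.001,0.015],[0,0,0]],[-0.6,[0.001,0.001,0.03],[0,0,0]],[-0.6,[0.001,0.001,0.045],[0,0,0]],[-0.6,[0.001,0.001,0.06],[0,0,0]],[-0.6,[0.001,0.001,0.075],[0,0,0]],[-0.6,[0.001,0.001,0.083],[0,0,0]],[-0.6,[0.001,0.001,0.083],[0,0,0]]]}}

```text
clock: 8.45
tool_pos: [0.5168, 0.0361, 0.1343]
orientation: [0.985, 0.174, -0.001, 0.0]
ft_force: [-2.0, -7.8, 0.1]
grip_width: 0.0245
grasp_force: 37.4
```

```bash
python3 st.py
```

```text
8.45 [0.5168 0.0361 0.1343] Ftool [-4.6  6.7 -0.1] Mtool [-1.21 -0.59 -0.03] z [-1.6e-03 -6.0e-04 -1.0e+00] 0.0245 37.4
```

Call:
{"api": "servo_tool", "payload": {"series": [[-0.1,[0,0,0],[0,0,0]],[-0.1,[0,0,0],[0,0,0]],[-0.1,[0,0,0],[0,0,0]],[-0.1,[0,0,0],[0,0,0]],[-0.1,[0,0,-0.05],[0,0,0]],[-0.1,[0,0,-0.15],[0,0,0]],[-0.1,[0,0,-0.3],[0,0,0]],[-0.1,[0,0,-0.3],[0,0,0]],[-0.1,[0,0,-0.3],[0,0,0]]]}}

```text
clock: 9.35
tool_pos: [0.5181, 0.0366, 0.2259]
orientation: [0.985, 0.174, 0.001, 0.0]
ft_force: [-0.1, -0.2, -0.2]
grip_width: 0.0385
grasp_force: 0.0
```

```bash
python3 st.py; python3 - <<'E'
from h import *
n=cv2.cvtColor(imaging.camera("scene"),cv2.COLOR_RGB2BGR); cv2.imwrite("pics/s2.png",n)
print(n.max(2)[186:204,250:280])
plan([(.53,.15,.224),(.6084,.2356,.15),(.6084,.2356,.045)],[20.1]*3)
E
```

```text
9.35 [0.5181 0.0366 0.2259] Ftool [-0.2  0.1  0.2] Mtool [-0.01 -0.01 -0.06] z [ 2.4e-03  1.0e-04 -1.0e+00] 0.0385 0.0
[[ 72  71  99 123 132 131 131 134 134 126 143 150 120 114 114 144 174 148
  114 114 114 126 161 195 209 206 206 205 206 206]
 [ 77 107 125 131 130 132 132 132 133 128 118 110 118 118 116 148 180 151
  115 116 117 113 118 151 188 204 209 206 206 207]
 [114 133 131 129 128 129 130 131 127 115 120 119 114 110 105 127 144 120
  105 113 118 121 120 113 134 174 200 209 209 210]
 [131 130 129 128 128 127 126 123 115 118 116 112  95  89  81  75  72  72
   76  89 108 121 123 113 114 123 159 190 205 202]
 [130 128 128 127 128 125 121 112 122 113 109 105  70  73  70  66  67  67
   67  65  84 110 112 109 109 107 107 137 177 161]
 [130 128 130 128 129 126 112 120 113  93  94  97  74  76  72  66  67  69
   68  75  96 107 105 106 106 104 102 119 149 126]
 [127 127 129 132 151 153 118 110  89  74  82  95 100 100  94  82  70  65
   68  87 108 107 107 106 106 105 105 120 141 123]
 [128 129 127 128 163 174 110  89  84 100 105 106 108 107 106 104  84  64
   74  96 107 106 106 106 105 10
[... 752 characters left out ...]
 91 109 107 102]
 [ 81  81  81  77  68  69  70  69  69  68  66  66  74  94 107 106 106  87
   52  50  54  54  55  53  51  46  73 103 108 104]
 [ 80  82  82  75  66  69  69  69  69  68  70  66  87 109 107 107 100  73
   48  51  53  53  55  56  53  50  58  88 107 100]
 [ 81  82  82  74  64  69  67  70  68  69  68  66  86 109 107 107  98  71
   47  52  55  54  54  55  54  49  51  84 100  95]
 [ 81  81  81  71  63  65  63  67  70  68  68  68  87 108 106 106 104  83
   47  51  53  55  55  54  54  49  61  88  90  93]]
shift [ 0.1691 -0.3407  0.0029] turn [ 0.     -0.0001 -0.0003] rows>= 2.3
shift [ 0.3435 -0.1781  0.2467] turn [0. 0. 0.] rows>= 2.8
shift [0.   0.   0.35] turn [0. 0. 0.] rows>= 2.1
```

Call:
{"api": "servo_tool", "payload": {"series": [[0.2,[0.513,-0.526,0],[0,0,0]],[0.2,[0.513,-0.526,0],[0,0,0]],[0.2,[0.513,-0.526,0],[0,0,0]],[0.2,[0.513,-0.526,0],[0,0,0]],[0.2,[0.513,-0.526,0.2],[0,0,0]],[0.2,[0.513,-0.526,0.4],[0,0,0]],[0.2,[0.513,-0.526,0.4],[0,0,0]],[0.2,[0.513,-0.526,0.4],[0,0,0]]], "squeeze": 25}}

```text
clock: 10.2
tool_pos: [0.6047, 0.2368, 0.0997]
orientation: [0.985, 0.174, -0.004, 0.001]
ft_force: [0.0, 0.2, 0.5]
grip_width: 0.0512
grasp_force: 0.0
```

```bash
python3 st.py; python3 - <<'E'
from h import *
plan([(.6084,.2378,.046),(.6084,.2378,.22),(.5487,.0478,.22),(.5487,.0478,.175)],[20.1]*4)
E
```

```text
10.2 [0.6047 0.2368 0.0997] Ftool [ 0.1 -0.2 -0.5] Mtool [ 0.05  0.01 -0.06] z [-0.0082 -0.0027 -1.    ] 0.0512 0.0
shift [0.0141 0.0012 0.1788] turn [-0.0001  0.0027 -0.0001] rows>= 1.1
shift [ 0.    0.   -0.58] turn [0. 0. 0.] rows>= 3.5
shift [-0.4045  0.5264  0.    ] turn [0. 0. 0.] rows>= 4.0
shift [0.   0.   0.15] turn [0. 0. 0.] rows>= 0.9
```

Call:
{"api": "servo_tool", "payload": {"series": [[0.2,[0,0,0.03],[0,0,0]],[0.2,[0,0,0.03],[0,0,0]],[0.2,[0,0,0.03],[0,0,0]]]}}

```text
clock: 10.5
tool_pos: [0.6087, 0.2375, 0.0971]
orientation: [0.985, 0.174, 0.001, -0.0]
ft_force: [-0.2, -0.3, 0.5]
grip_width: 0.0512
grasp_force: 0.0
```

```bash
python3 st.py; python3 - <<'E'
from h import *
plan([(.6084,.2378,.046)],[20.1]*4)
E
```

```text
10.5 [0.6087 0.2375 0.0971] Ftool [-0.3  0.2 -0.5] Mtool [ 0.    0.06 -0.  ] z [ 1.5e-03  5.0e-04 -1.0e+00] 0.0512 0.0
shift [-0.0008 -0.0012  0.1703] turn [ 0.     -0.0005 -0.0004] rows>= 1.0
```

Call:
{"api": "servo_tool", "payload": {"series": [[0.2,[0,0,0.1],[0,0,0]],[0.2,[0,0,0.172],[0,0,0]],[0.2,[0,0,0.172],[0,0,0]],[0.2,[0,0,0.172],[0,0,0]],[-0.6,[0,0,0.172],[0,0,0]],[-0.6,[0,0,0.172],[0,0,0]],[-0.6,[0,0,0.172],[0,0,0]],[-0.6,[0,0,0.172],[0,0,0]],[-0.6,[0,0,0.172],[0,0,0]]]}}

```text
clock: 11.4
tool_pos: [0.6091, 0.2378, 0.0459]
orientation: [0.985, 0.174, 0.001, -0.0]
ft_force: [-0.3, -0.7, 8.5]
grip_width: 0.0247
grasp_force: 24.3
```

```bash
python3 st.py
```

```text
11.4 [0.6091 0.2378 0.0459] Ftool [-0.5  0.6 -8.5] Mtool [-0.12 -0.05 -0.01] z [ 2.4e-03  7.0e-04 -1.0e+00] 0.0247 24.3
```

Call:
{"api": "servo_tool", "payload": {"series": [[-0.6,[0,0,-0.2],[0,0,0]],[-0.6,[0,0,-0.4],[0,0,0]],[-0.6,[0,0,-0.5],[0,0,0]],[-0.6,[-0.2,0.25,-0.5],[0,0,0]],[-0.6,[-0.405,0.526,-0.5],[0,0,0]],[-0.6,[-0.405,0.526,-0.5],[0,0,0]],[-0.6,[-0.405,0.526,-0.5],[0,0,0]],[-0.6,[-0.405,0.526,-0.5],[0,0,0]],[-0.6,[-0.405,0.526,-0.5],[0,0,0]],[-0.6,[-0.405,0.526,-0.5],[0,0,0]]], "squeeze": 35}}

```text
clock: 12.4
tool_pos: [0.5486, 0.0482, 0.1948]
orientation: [0.985, 0.174, 0.001, -0.0]
ft_force: [0.4, 0.2, -1.6]
grip_width: 0.0248
grasp_force: 34.6
```

```bash
python3 st.py; python3 - <<'E'
from h import *
plan([(.5487,.0478,.170)],[20.1])
E
```

```text
12.4 [0.5486 0.0482 0.1948] Ftool [ 0.4 -0.1  1.6] Mtool [ 0.03  0.04 -0.  ] z [ 1.2e-03  2.0e-04 -1.0e+00] 0.0248 34.6
shift [-0.0003  0.0015  0.0828] turn [ 0.0001 -0.0004 -0.0002] rows>= 0.5
```

Call:
{"api": "servo_tool", "payload": {"series": [[-0.6,[0.002,0.001,0.06],[0,0,0]],[-0.6,[0.002,0.001,0.085],[0,0,0]],[-0.6,[0.002,0.001,0.09],[0,0,0]],[-0.6,[0.002,0.001,0.098],[0,0,0]],[-0.6,[0.002,0.001,0.106],[0,0,0]],[-0.6,[0.002,0.001,0.112],[0,0,0]],[-0.6,[0.002,0.001,0.112],[0,0,0]]]}}

```text
clock: 13.1
tool_pos: [0.5487, 0.0476, 0.1607]
orientation: [0.985, 0.174, 0.0, 0.0]
ft_force: [-0.7, -0.1, -1.2]
grip_width: 0.0242
grasp_force: 34.6
```

```bash
python3 st.py
```

```text
13.1 [0.5487 0.0476 0.1607] Ftool [-0.6 -0.2  1.2] Mtool [-0.01  0.03  0.05] z [ 0. -0. -1.] 0.0242 34.6
```

In cleanly. I'll lower further, release and retreat.

Call:
{"api": "servo_tool", "payload": {"series": [[-0.6,[0,0,0.02],[0,0,0]],[-0.6,[0,0,0.04],[0,0,0]],[-0.6,[0,0,0.06],[0,0,0]],[-0.6,[0,0,0.08],[0,0,0]],[-0.6,[0,0,0.088],[0,0,0]],[-0.6,[0,0,0.088],[0,0,0]],[-0.6,[0,0,0.088],[0,0,0]]]}}

```text
clock: 13.8
tool_pos: [0.5487, 0.0476, 0.1343]
orientation: [0.985, 0.174, -0.0, -0.0]
ft_force: [0.4, -0.5, -0.4]
grip_width: 0.0246
grasp_force: 34.6
```

Call:
{"api": "servo_tool", "payload": {"series": [[-0.1,[0,0,0],[0,0,0]],[-0.1,[0,0,0],[0,0,0]],[-0.1,[0,0,0],[0,0,0]],[-0.1,[0,0,0],[0,0,0]],[-0.1,[0,0,-0.1],[0,0,0]],[-0.1,[0,0,-0.2],[0,0,0]],[-0.1,[0,0,-0.3],[0,0,0]],[-0.1,[0,0.3,-0.3],[0,0,0]],[-0.1,[0,0.6,-0.3],[0,0,0]],[-0.1,[0,0.9,-0.3],[0,0,0]],[-0.1,[0,0.9,-0.3],[0,0,0]],[-0.1,[0,0.9,-0.3],[0,0,0]]]}}

```text
clock: 15.0
tool_pos: [0.6347, -0.1893, 0.2244]
orientation: [0.985, 0.174, 0.0, 0.0]
ft_force: [1.8, 0.0, 0.1]
grip_width: 0.0387
grasp_force: 0.0
```

```bash
python3 st.py; python3 - <<'E'
from h import *
n=cv2.cvtColor(imaging.camera("scene"),cv2.COLOR_RGB2BGR); cv2.imwrite("pics/s3.png",n)
t=cv2.cvtColor(imaging.camera("top"),cv2.COLOR_RGB2BGR); cv2.imwrite("pics/t3.png",t)
o=np.zeros((600,800,3),np.uint8)
o[:400,:400]=tile(n,247,178,40,40,10); o[:400,400:800]=tile(t,270,205,50,50,8); o[402:598,:220]=tile(n,140,245,55,49,4); o[402:594,230:460]=tile(t,381,203,46,48,4)[:,:230]if 0 else cv2.resize(tile(t,381,203,46,48,4),(230,192))
cv2.imwrite("pics/m5.png",o)
E
```

```text
15.0 [ 0.6347 -0.1893  0.2244] Ftool [ 1.7  0.6 -0.1] Mtool [0.02 0.05 0.07] z [ 2.e-04 -0.e+00 -1.e+00] 0.0387 0.0
```

View pics/m5.png

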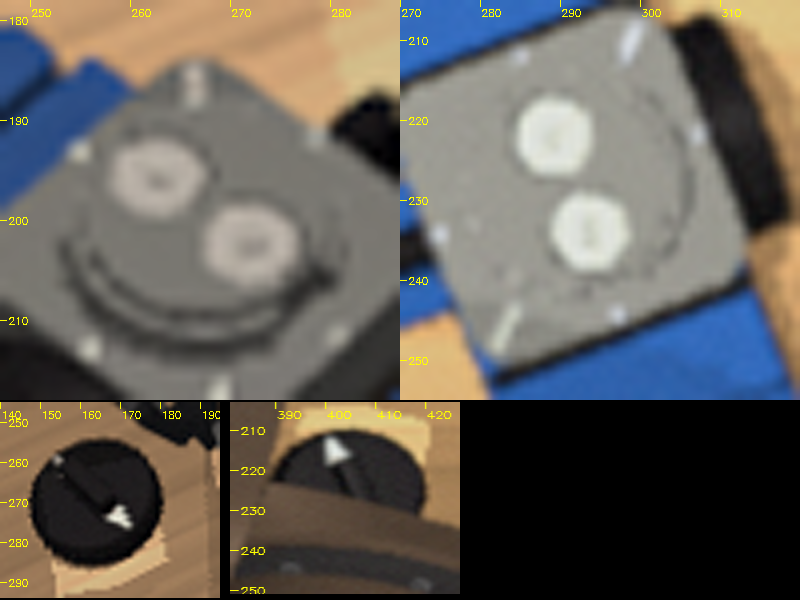

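Both cells sit flush: steel tops at scene (262,196) and (272,202), top (288,222) and (293,234), with no black jacket showing. The cap still lies at scene (164,269). Now for the cap.

```bash
python3 - <<'E'
from h import *
plan([(.5357,-.2874,.12),(.5357,-.2874,.041),(.5357,-.2874,.20),(.5312,.0413,.20)],[20.1]*4)
E
```

```text
shift [-0.4214  0.1819  0.347 ] turn [ 0.0007 -0.0003 -0.0015] rows>= 3.5
shift [0.     0.     0.2633] turn [0. 0. 0.] rows>= 1.6
shift [ 0.    0.   -0.53] turn [0. 0. 0.] rows>= 3.2
shift [ 0.3625 -1.0341  0.    ] turn [0. 0. 0.] rows>= 6.6
```

Call:
{"api": "servo_tool", "payload": {"series": [[0.1,[-0.421,0.182,0.2],[0,0,0]],[0.1,[-0.421,0.182,0.35],[0,0,0]],[0.1,[-0.421,0.182,0.35],[0,0,0]],[0.1,[-0.421,0.182,0.35],[0,0,0]],[0.1,[-0.421,0.182,0.35],[0,0,0]],[0.1,[-0.421,0.182,0.35],[0,0,0]],[0.1,[-0.421,0.182,0.35],[0,0,0]],[0.1,[-0.421,0.182,0.35],[0,0,0]]], "squeeze": 40}}

```text
clock: 15.9
tool_pos: [0.5357, -0.2814, 0.1203]
orientation: [0.985, 0.175, 0.001, 0.001]
ft_force: [0.1, -0.1, -0.1]
grip_width: 0.0467
grasp_force: 0.0
```

```bash
python3 st.py; python3 - <<'E'
from h import *
plan([(.5357,-.2874,.041)],[20.1]*4)
E
```

```text
15.9 [ 0.5357 -0.2814  0.1203] Ftool [0.1 0.1 0.1] Mtool [-0.02 -0.07  0.04] z [ 1.7e-03 -9.0e-04 -1.0e+00] 0.0467 0.0
shift [-0.0073  0.0182  0.2645] turn [ 0.0004 -0.0004  0.0001] rows>= 1.6
```

Call:
{"api": "servo_tool", "payload": {"series": [[0.1,[-0.007,0.018,0.05],[0,0,0]],[0.1,[-0.007,0.018,0.1],[0,0,0]],[0.1,[-0.007,0.018,0.1],[0,0,0]],[0.1,[-0.007,0.018,0.1],[0,0,0]]]}}

```text
clock: 16.3
tool_pos: [0.5339, -0.2873, 0.0884]
orientation: [0.985, 0.174, -0.001, -0.001]
ft_force: [-1.0, 0.4, 0.7]
grip_width: 0.0468
grasp_force: 0.0
```

```bash
python3 st.py; python3 - <<'E'
from h import *
plan([(.5357,-.2874,.041)],[20.1]*4)
E
```

```text
16.3 [ 0.5339 -0.2873  0.0884] Ftool [-0.8 -0.7 -0.7] Mtool [0.   0.03 0.02] z [-1.5e-03  9.0e-04 -1.0e+00] 0.0468 0.0
shift [0.0057 0.0027 0.1581] turn [-0.0004  0.0003 -0.0003] rows>= 0.9
```

Call:
{"api": "servo_tool", "payload": {"series": [[0.1,[0.003,0.002,0.08],[0,0,0]],[0.1,[0.003,0.002,0.14],[0,0,0]],[0.1,[0.003,0.002,0.158],[0,0,0]],[0.1,[0.003,0.002,0.158],[0,0,0]],[0.1,[0.003,0.002,0.158],[0,0,0]],[-0.9,[0.003,0.002,0.158],[0,0,0]],[-0.9,[0.003,0.002,0.158],[0,0,0]],[-0.9,[0.003,0.002,0.158],[0,0,0]],[-0.9,[0.003,0.002,0.158],[0,0,0]],[-0.9,[0.003,0.002,0.158],[0,0,0]],[-0.9,[0.003,0.002,0.158],[0,0,0]]]}}

```text
clock: 17.4
tool_pos: [0.5358, -0.2882, 0.0428]
orientation: [0.985, 0.174, 0.0, 0.0]
ft_force: [-0.7, 1.2, 7.4]
grip_width: 0.013
grasp_force: 39.7
```

```bash
python3 st.py; python3 - <<'E'
from h import *
plan([(.5357,-.2874,.041)],[20.1]*4)
E
```

```text
17.4 [ 0.5358 -0.2882  0.0428] Ftool [-0.2 -1.4 -7.4] Mtool [ 0.14 -0.11  0.11] z [ 1.1e-03 -6.0e-04 -1.0e+00] 0.013 39.7
shift [ 0.0006 -0.0026  0.0058] turn [ 0.0003 -0.0003 -0.0003] rows>= 0.0
```

Call:
{"api": "servo_tool", "payload": {"series": [[-0.9,[0,0,0],[0,0,0]],[-0.9,[0,0,-0.1],[0,0,0]],[-0.9,[0,0,-0.25],[0,0,0]],[-0.9,[0,0,-0.4],[0,0,0]],[-0.9,[0,0,-0.5],[0,0,0]],[-0.9,[0,0,-0.5],[0,0,0]],[-0.9,[0.1,-0.3,-0.5],[0,0,0]],[-0.9,[0.25,-0.65,-0.5],[0,0,0]],[-0.9,[0.36,-0.95,-0.5],[0,0,0]],[-0.9,[0.36,-0.95,-0.5],[0,0,0]],[-0.9,[0.36,-0.95,-0.5],[0,0,0]],[-0.9,[0.36,-0.95,-0.5],[0,0,0]]], "squeeze": 90}}

```text
clock: 18.6
tool_pos: [0.5383, 0.0139, 0.1914]
orientation: [0.985, 0.174, -0.0, -0.0]
ft_force: [0.7, -0.4, -1.3]
grip_width: 0.0114
grasp_force: 88.5
```

Call:
{"api": "servo_tool", "payload": {"series": [[-0.9,[0,0,0],[0,0,0]],[-0.9,[0,0,0],[0,0,0]],[-0.9,[0,0,0],[0,0,0]]]}}

```text
clock: 18.9
tool_pos: [0.5388, 0.0115, 0.1915]
orientation: [0.985, 0.174, -0.0, 0.0]
ft_force: [0.5, -0.4, -0.5]
grip_width: 0.0119
grasp_force: 88.6
```

```bash
python3 st.py; python3 - <<'E'
from h import *
plan([(.5312,.0413,.18)],[20.1]*4)
E
```

```text
18.9 [0.5388 0.0115 0.1915] Ftool [0.3 0.5 0.5] Mtool [-0.05 -0.01 -0.06] z [-6.e-04 -2.e-04 -1.e+00] 0.0119 88.6
shift [ 0.0102 -0.102   0.0384] turn [-0.      0.0002 -0.0003] rows>= 0.7
```

Call:
{"api": "servo_tool", "payload": {"series": [[-0.9,[0.01,-0.102,0.04],[0,0,0]],[-0.9,[0.01,-0.102,0.06],[0,0,0]],[-0.9,[0.01,-0.102,0.07],[0,0,0]],[-0.9,[0.01,-0.102,0.075],[0,0,0]],[-0.9,[0.01,-0.102,0.075],[0,0,0]],[-0.9,[0.01,-0.102,0.075],[0,0,0]]]}}

```text
clock: 19.5
tool_pos: [0.5317, 0.0411, 0.1696]
orientation: [0.985, 0.174, 0.0, 0.0]
ft_force: [0.4, -0.1, -1.3]
grip_width: 0.012
grasp_force: 88.7
```

```bash
python3 st.py; python3 - <<'E'
from h import *
plan([(.5312,.0413,.16)],[20.1]*4)
n=cv2.cvtColor(imaging.camera("scene"),cv2.COLOR_RGB2BGR); cv2.imwrite("pics/s4.png",n)
g=np.clip(255*(n/255.)**.5,0,255).astype(np.uint8)
cv2.imwrite("pics/m6.png",tile(g,225,160,80,75,8))
E
```

```text
19.5 [0.5317 0.0411 0.1696] Ftool [0.4 0.2 1.3] Mtool [ 0.01 -0.04  0.04] z [ 4.e-04 -0.e+00 -1.e+00] 0.012 88.7
shift [-0.0013 -0.0012  0.0321] turn [ 0.0001 -0.0001 -0.0006] rows>= 0.2
```

View pics/m6.png

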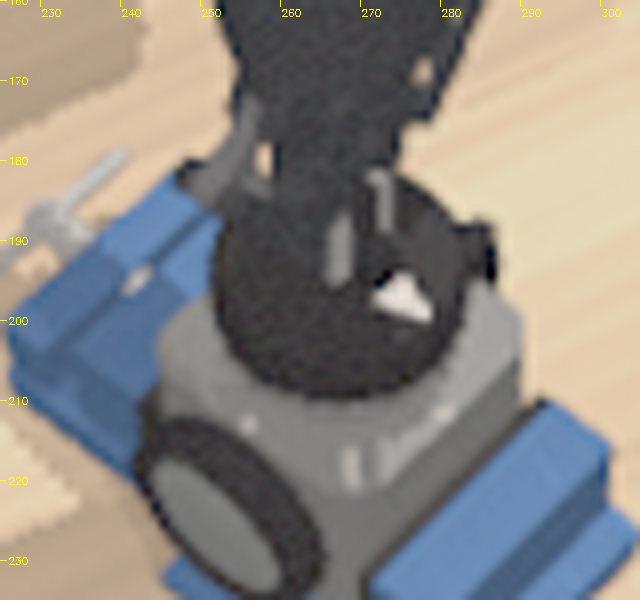

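The crop shows the cap level over the neck (left edge u 251, right 283, bottom v 209.5), its pointer at (274,197) aimed at the +x gap mark (281,211). I'll check the centring numerically.

```bash
python3 - <<'E'
from h import *
from scipy.optimize import fsolve
def circ(c,r,z): a=np.linspace(0,2*np.pi,180); return [(c[0]+r*np.cos(q),c[1]+r*np.sin(q),z) for q in a]
for zb in(.1265,.128):
    def F(c):
        p=np.vstack([proj("scene",circ(c,.0435,zb)),proj("scene",circ(c,.0435,zb+.026))]); return [(p[:,0].min()+p[:,0].max())/2-266.95,p[:,1].max()-209.5]
    print(fsolve(F,[.53,.04]).round(4))
    p=np.vstack([proj("scene",circ((.53,.0415),.0435,zb)),proj("scene",circ((.53,.0415),.0435,zb+.026))]); print(p.min(0),p.max(0))
E
```

```text
[0.5277 0.0431]
[250.62622423 178.51084833] [283.06874429 210.36307528]
[0.5286 0.0426]
[250.59979149 178.18025496] [283.07659576 210.05872999]
```

Call:
{"api": "servo_tool", "payload": {"series": [[-0.9,[-0.001,-0.001,0.015],[0,0,0]],[-0.9,[-0.001,-0.001,0.025],[0,0,0]],[-0.9,[-0.001,-0.001,0.032],[0,0,0]],[-0.9,[-0.001,-0.001,0.038],[0,0,0]],[-0.9,[-0.001,-0.001,0.045],[0,0,0]],[-0.9,[-0.001,-0.001,0.05],[0,0,0]],[-0.9,[-0.001,-0.001,0.05],[0,0,0]]]}}

```text
clock: 20.25
tool_pos: [0.5309, 0.042, 0.1542]
orientation: [0.985, 0.174, -0.0, -0.0]
ft_force: [0.1, 0.3, -1.4]
grip_width: 0.0116
grasp_force: 88.7
```

```bash
python3 st.py
```

```text
20.25 [0.5309 0.042  0.1542] Ftool [ 0.2 -0.2  1.4] Mtool [0.01 0.02 0.04] z [-3.e-04 -0.e+00 -1.e+00] 0.0116 88.7
```

Call:
{"api": "servo_tool", "payload": {"series": [[-0.9,[0,0,0.008],[0,0,0]],[-0.9,[0,0,0.014],[0,0,0]],[-0.9,[0,0,0.02],[0,0,0]],[-0.9,[0,0,0.026],[0,0,0]],[-0.9,[0,0,0.03],[0,0,0]],[-0.9,[0,0,0.034],[0,0,0]],[-0.9,[0,0,0.034],[0,0,0]]]}}

```text
clock: 20.95
tool_pos: [0.5311, 0.042, 0.1449]
orientation: [0.985, 0.174, 0.0, 0.0]
ft_force: [-4.2, -0.2, 15.2]
grip_width: 0.0114
grasp_force: 91.0
```

```bash
python3 st.py
```

```text
20.95 [0.5311 0.042  0.1449] Ftool [ -4.   -1.3 -15.3] Mtool [ 0.23 -0.76 -0.02] z [ 6.e-04 -0.e+00 -1.e+00] 0.0114 91.0
```

Call:
{"api": "servo_tool", "payload": {"series": [[-0.9,[0,0,0],[0,0,0.02]],[-0.9,[0,0,0],[0,0,0.04]],[-0.9,[0,0,0],[0,0,0.06]],[-0.9,[0,0,0],[0,0,0.08]],[-0.9,[0,0,0],[0,0,0.1]],[-0.9,[0,0,0],[0,0,0.1]],[-0.9,[0,0,0],[0,0,0.1]]]}}

```text
clock: 21.65
tool_pos: [0.5319, 0.0418, 0.1449]
orientation: [1.0, 0.018, 0.001, 0.0]
ft_force: [0.1, -1.5, 11.1]
grip_width: 0.0117
grasp_force: 90.4
```

```bash
python3 st.py
```

```text
21.65 [0.5319 0.0418 0.1449] Ftool [  0.1   1.5 -11.1] Mtool [-0.34 -0.04  0.03] z [ 2.1e-03 -1.0e-04 -1.0e+00] 0.0117 90.4
```

Turning freely; 18° done. I'll go on to 45°.

Call:
{"api": "servo_tool", "payload": {"series": [[-0.9,[0,0,0],[0,0,0.02]],[-0.9,[0,0,0],[0,0,0.04]],[-0.9,[0,0,0],[0,0,0.06]],[-0.9,[0,0,0],[0,0,0.08]],[-0.9,[0,0,0],[0,0,0.1]],[-0.9,[0,0,0],[0,0,0.12]],[-0.9,[0,0,0],[0,0,0.14]],[-0.9,[0,0,0],[0,0,0.15]],[-0.9,[0,0,0],[0,0,0.15]],[-0.9,[0,0,0],[0,0,0.15]],[-0.9,[0,0,0],[0,0,0.15]]]}}

```text
clock: 22.75
tool_pos: [0.532, 0.0417, 0.1449]
orientation: [0.976, -0.216, 0.001, -0.0]
ft_force: [0.9, -3.1, 10.5]
grip_width: 0.0117
grasp_force: 90.3
```

```bash
python3 st.py; python3 - <<'E'
from h import *
n=cv2.cvtColor(imaging.camera("scene"),cv2.COLOR_RGB2BGR)
t=cv2.cvtColor(imaging.camera("top"),cv2.COLOR_RGB2BGR)
o=observe();X=Ro.from_quat(o['orientation']).as_matrix()[:,0];print(np.degrees(np.arctan2(X[1],X[0])),o['dq'].round(3))
g=np.clip(255*(n/255.)**.5,0,255).astype(np.uint8)
cv2.imwrite("pics/m7.png",tile(g,225,160,80,75,8))
E
```

```text
22.75 [0.532  0.0417 0.1449] Ftool [  2.1   2.4 -10.5] Mtool [-0.36  0.26 -0.  ] z [ 2.2e-03 -2.0e-04 -1.0e+00] 0.0117 90.3
-24.948490705587705 [-0.001  0.001  0.001  0.    -0.     0.   ]
```

View pics/m7.png

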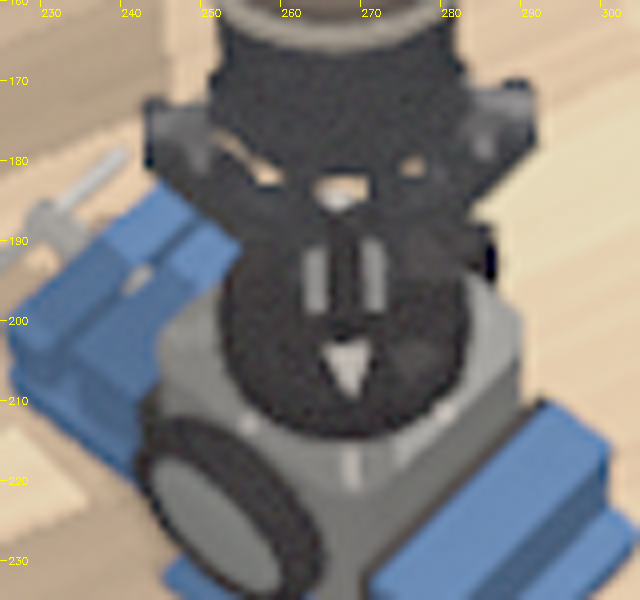

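The cap is home. Its pointer at (268,206) points straight at the long half-way mark at (269,218), and the bar is firmly gripped at rest. Handing in.

```bash
python3 -c "
from station import sign_off
print(sign_off())"
```

```text
the job is handed in; nothing more can be done
None
```

I handed the job in at about 23 s: both small cells sit home in the bores, and the cap is pressed on and turned 45° clockwise to the half-way mark, unlocked, with the bar still gripped; sign-off gave no verdict.

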